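# Turn the assembly turntable to present the big capacitor

## Task

Turn the bench turntable by gently pushing the upright pegs on its rim with the fingertips, until the big round capacitor can comes to rest in line with the fixed pointer at the front, so the fitter can take it next. Do not touch, lift or knock over the parts standing on the turntable, leave the other things on the bench where they are, and finish with the hand clear.

Things in the scene. Friction and masses are not known exactly. Their poses are not given: they have to be found in the camera images.
- stand: Fixed stand of the turntable; origin on the bench, on the turning axis. The disc on it is 280 mm across, its underside at z = 33 mm, its flat top at z = 45 mm. The stand's own -x axis is the pointer's direction, roughly towards the robot: a low arm runs out that way to a post 190 to 200 mm from the axis, 46 mm high, which carries the pointer.
- pointer (a point): Tip of the pointer, a level steel cone (26 mm thick at its base, top at z = 57 mm) aimed at the turning axis from outside the rim. The tip is 152 mm from the axis on the stand's -x axis, at z = 44 mm. Fixed.
- turntable (a joint): Angle of the disc relative to the stand (rad), growing counter-clockwise seen from above; turns both ways, at least a full turn, with light friction (about 1 N at a peg), hardly coasting. At 0, peg0 lies on the stand's +x axis. Six upright pegs, 14 mm across, 32 mm high, stand on the disc top 127 mm from the axis, every 60 degrees; closed fingers fit on the rim between them.
- peg0 (a point): Top centre of one of the six pegs, z = 77 mm; it turns with the disc.
- big_can: The big capacitor: an upright plain aluminium can, 46 mm across and 62 mm high, black top with two short brass studs (top at 68 mm). Stands loose on the disc, its axis 58 to 78 mm from the turning axis; origin at the centre of its underside. This is the one to bring to the pointer.
- small_can: A small capacitor of the same make-up, 28 mm across and 36 mm high (studs to 42 mm), loose on the disc; origin at its underside. Not to be touched.
- transformer: A small transformer, 46 x 36 mm, 40 mm high, steel core and copper coil, loose on the disc; origin at its underside. Not to be touched.
- contactor: A stepped grey and black switch block, 40 x 36 mm, 48 mm high, loose on the disc; origin at its underside. Not to be touched.
- screwdriver: A screwdriver lying on the bench to the robot's right. Leave it.
- screw_jar: A closed glass jar, 60 mm across, 75 mm high, on the bench to the right. Leave it.
- wrench: A wrench lying on the bench to the left. Leave it.
- tape_roll: A roll of white tape, 90 mm across, 24 mm high, flat on the bench to the left. Leave it.

How it is judged:
On the way:
1. the fingers push the turntable round (contact force between the fingers and stand above 0.2 N and (velocity of joint turntable above 0.03 rad/s or velocity of joint turntable below -0.03 rad/s)), for 0.05 s.
At the end, for the whole second after the job is handed in: Big can within 12 mm of the pointer's line (stand's -x axis), on the pointer's side, 40 to 100 mm from the turning axis; all four parts upright (0.15 rad) on the disc, within 110 mm of its axis; turntable at rest; loose bench things within 20 mm of their starts (y of big_can in the frame of stand between -0.012 and 0.012 m and x of big_can in the frame of stand between -0.1 and -0.04 m and linear speed of big_can below 0.01 m/s and velocity of joint turntable between -0.05 and 0.05 rad/s and angle between each of big_can, small_can, transformer, contactor's own z axis and vertical below 0.15 rad and height (world z) of big_can between 0.038 and 0.055 m and horizontal distance between each of big_can, small_can, transformer, contactor and stand below 0.11 m and height (world z) of small_can between 0.038 and 0.055 m and height (world z) of transformer between 0.038 and 0.055 m and height (world z) of contactor between 0.038 and 0.055 m and distance of each of screwdriver, tape_roll, screw_jar, wrench from where it was at the start of the episode below 0.02 m); the robot touches nothing.
It fails at once if a part standing on the turntable is touched by the robot (contact force between any of the fingers, the arm and big_can above 0.5 N or contact force between any of the fingers, the arm and small_can above 0.5 N or contact force between any of the fingers, the arm and transformer above 0.5 N or contact force between any of the fingers, the arm and contactor above 0.5 N).
It fails at once if a part on the turntable is lifted or tipped over (height (world z) of any of big_can, small_can, transformer, contactor above 0.065 m or angle between any of big_can, small_can, transformer, contactor's own z axis and vertical above 0.4 rad).
It fails at once if the turntable or its stand is squeezed or struck hard (over 30 N) (contact force between any of the fingers, the arm and stand above 30 N).
It fails at once if a loose thing on the bench is shifted by more than 20 mm (distance of any of screwdriver, tape_roll, screw_jar, wrench from where it was at the start of the episode above 0.02 m).
It also fails if it takes over 61 s, if anything falls off the work surface, if the arm or the gripper's body presses on something with over 40 N, if the wrist force passes 120 N, or if a joint passes its speed limit or range.

## Robot

A 7-joint arm with a two-finger parallel gripper is mounted at the origin on the work surface. World frame = base frame: x ahead of the robot, y to its left, z up, the work surface at z = 0. Lengths are in m, angles in rad, forces in N, time in s.
With the tool pointing down it reaches from about 0.4 to 0.85 m from the base axis. Payload 10.4 kg.
Tool frame: the origin (TCP) lies between the finger pads; the fingertips stand 17 mm ahead of it and the grasp point (between the pads) lies 2 mm behind it; z points along the fingers, y is the direction in which the jaws open and shut (so a half turn about z gives the same grasp; the last joint's range is limited). The gripper opens to 85 mm and grips with 20 to 120 N. Pads are 22 mm wide; open, the fingers measure 114 mm over their backs; the gripper's body (76 mm by 85 mm) begins 54 mm behind the grasp point. The pads swing forward as they close: fully open they stand 13 mm farther back than shut.
Start: joints at [-1.329, 0.332, -0.065, 1.46, 0.022, 1.35, -0.088], TCP at [0.164, 0.603, 0.226] pointing down, gripper open.
Joint ranges: [-2.6, 2.6], [-0.5, 2.12], [-1.47, 1.34], [0.16, 2.42], [-1.27, 4.41], [0.06, 2.06], [-2.6, 2.6]. Speed limits (rad/s): [2.22, 2.22, 2.79, 2.79, 3.14, 3.14, 3.14].

## Interface

Orientations are given as a unit quaternion [x, y, z, w].
In Python, from workcell import manip gives the robot as it stands.
- The arm moves only by the tool jog_arm, never from a script. Its argument "steps" is one flat list of numbers, 5 for each row, row after row: the finger opening in m, from 0 to 0.0854, then the shift along the tool's x, y, z in m, then the turn about the tool's z in rad. In form: [gripper, x, y, z, twist, gripper, x, y, z, twist, ...]. A call has exactly 10 rows; each row is the pose to reach, as a shift and turn from the pose commanded when the call began, along the tool's axes at that moment; what a row does not reach only later rows make up. A row lasts 1/10 s, in which the tool goes at most 50 mm and 8.59 degrees, less where a joint would pass 70% of its speed; a pose out of reach is approached as far as the arm can. A call with a gripper value outside its range is refused whole. The fingers move at their own pace and stop on an object; "grip_force" is the grip in N (left out, the last holds). Time passes only in rows, so rows that repeat a pose let the fingers close, or fill a call up. It gives the time, the measured TCP pose, the force and the opening at its end, in the units of the state.
- manip.get_obs(): the state, without advancing time (a new reading comes with each control period).
- manip.camera(name): name is "scene" or "top" or "wrist"; returns (picture, depth): 480x640x3 uint8, red, green, blue; 480x640 float32, m along the optical axis (not along the pixel's ray), 0 where there is no reading.
- manip.calibration(name): a dict with "mtx" (3x3 intrinsics, pixels), "world_to_cam" (4x4, takes a point from world to camera coordinates). Camera axes: x right, y down, z forward; pixel columns grow to the right and rows downward; lengths in m; the calibration is good to about 2 mm. The wrist camera is an equidistant fisheye: a pixel r from the principal point sees the ray r / f radians off the axis. A picture is of the moment at which its call begins: read the wrist's pose just before it. calibration takes no time and is no camera call; for the wrist camera it gives the pose at the moment of the call.
- manip.hand_in(): hands the job in, once; it reports no verdict.
The state is a dict: "clock": time; "joint_pos": joint angles; "joint_velocities": joint speeds; "tau": joint torques, N m; "position": TCP position; "ee_rot": TCP orientation; "ft_force": force on the tool from outside, world axes, zero at the start; "torque": the same for the moment, N m; "grip_width": opening from 0.0 (shut) to 1.0 (fully open).
Only numpy, scipy, OpenCV 4.12 (cv2) and the standard library are available. Lean on these libraries where they do the work, as an engineer would, in place of code of your own. Each camera call takes 0.05 s, during which the arm holds its last target.

## Working session

There is one attempt and no reset: what is moved stays moved. The work goes in short steps, Python scripts to look and compute and a tool call to move; the robot and the scene stay as the last step left them, time stands still between calls to the robot, and variables do not carry over. Pictures are saved under pics/ and viewed, and the job is handed in when it is done.

Besides the shell and the picture viewer there is one more tool, called after ">>>" in YAML: its name, and indented under it one key for each argument. jog_arm: Moves the arm, as the interface text tells. Its arguments: {"type":"object","properties":{"steps":{"type":"array"},"grip_force":{"type":"number"}},"required":["steps"]}

```bash
mkdir -p pics
python3 - <<'E'
from workcell import manip
import cv2,numpy as np
for n in("top","scene"):
    p,d=manip.camera(n); cv2.imwrite(f"pics/{n}0.png",p[:,:,::-1]); np.savez(f"{n}0.npz",p=p,d=d)
    c=manip.calibration(n); print(n,np.round(c["mtx"],1).tolist(),np.round(c["world_to_cam"],4).tolist())
print(manip.get_obs())
E
```

```text
top [[586.6, 0.0, 313.0], [0.0, 586.6, 249.9], [0.0, 0.0, 1.0]] [[0.0256, -0.9995, 0.0177, -0.0298], [-0.9918, -0.0276, -0.125, 0.5393], [0.1254, -0.0143, -0.992, 1.3014], [0.0, 0.0, 0.0, 1.0]]
scene [[490.1, 0.0, 318.9], [0.0, 490.1, 238.9], [0.0, 0.0, 1.0]] [[0.8228, 0.5684, 0.0039, -0.4697], [0.302, -0.4313, -0.8502, -0.1122], [-0.4816, 0.7006, -0.5265, 1.4489], [0.0, 0.0, 0.0, 1.0]]
{'clock': 0.1, 'joint_pos': array([-1.32861212,  0.332784  , -0.06470922,  1.46081563,  0.02159149,
        1.34987155, -0.08852767]), 'joint_velocities': array([-2.85376492e-04,  6.46267978e-04, -6.14575252e-04, -1.27530205e-03,
       -2.24233895e-04,  1.91638444e-03,  4.27811227e-05]), 'tau': array([ 1.92477484e-03, -6.26744270e+01,  4.93115291e-02, -3.92427957e+01,
        1.62100507e-02,  7.04393969e-03,  8.87791003e-06]), 'position': array([0.1634741 , 0.60291673, 0.22513082]), 'ee_rot': array([ 1.32006897e-01,  9.91248621e-01, -5.88906937e-04, -5.82367068e-05]), 'ft_force': array([-0.1189685 , -0.74176967, -0.48262613]), 'torque': array([-0.03622266, -0.01376399, -0.00764057]), 'grip_width': 1.0010655875470713}
```

View pics/top0.png

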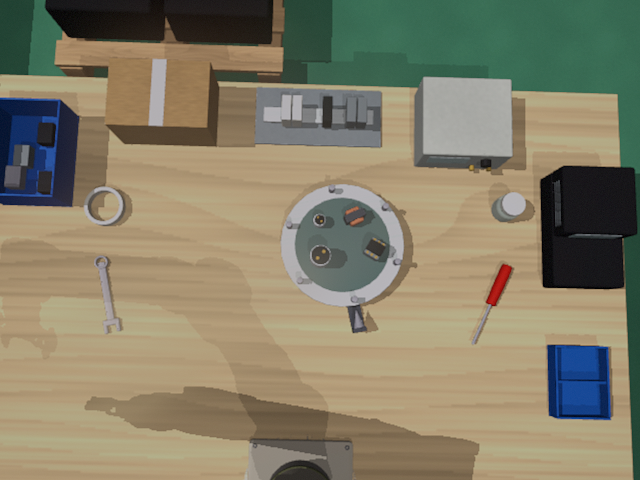

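View pics/scene0.png

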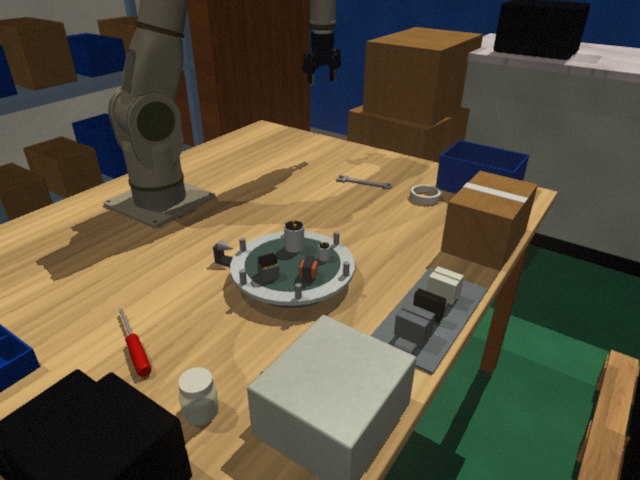

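```bash
cat > h.py <<'E'
from workcell import manip
import cv2,numpy as np
def ray(n,uv,z,c=None):
    c=c or manip.calibration(n); K=c["mtx"];T=np.array(c["world_to_cam"]);R=T[:3,:3];o=-R.T@T[:3,3]
    uv=np.atleast_2d(np.array(uv,float)); d=np.c_[(uv[:,0]-K[0,2])/K[0,0],(uv[:,1]-K[1,2])/K[1,1],np.ones(len(uv))]@R
    return (o+d*((z-o[2])/d[:,2])[:,None])[:,:2]
def proj(n,P,c=None):
    c=c or manip.calibration(n); P=np.atleast_2d(P); T=np.array(c["world_to_cam"]); q=P@T[:3,:3].T+T[:3,3]; q=q@np.array(c["mtx"]).T
    return q[:,:2]/q[:,2:]
E
python3 - <<'E'
from h import *
p=np.load("top0.npz")["p"]
x0,y0=260,170
c=cv2.resize(p[y0:350,x0:430,::-1],None,fx=3.5,fy=3.2*3.5/3.2,interpolation=cv2.INTER_CUBIC)
cv2.imwrite("pics/crop.png",c[:600])
hsv=cv2.cvtColor(p,cv2.COLOR_RGB2HSV)
# inner green pad and whole disc
for nm,m in(("white",((hsv[...,1]<40)&(hsv[...,2]>110))),("pad",((hsv[...,1]>30)&(hsv[...,0]>70)&(hsv[...,0]<105)))):
    m=m.astype(np.uint8); m[:170]=0;m[320:]=0;m[:,:265]=0;m[:,420:]=0
    cs,_=cv2.findContours(m,cv2.RETR_EXTERNAL,cv2.CHAIN_APPROX_NONE)
    k=cv2.convexHull(max(cs,key=cv2.contourArea))[:,0]
    w=ray("top",k,0.045); (cc,r)=cv2.minEnclosingCircle(w.astype(np.float32)*1000); A=np.c_[2*w,np.ones(len(w))]; s=np.linalg.lstsq(A,(w**2).sum(1),rcond=None)[0]
    print(nm,cc,r,s[:2],np.sqrt(s[2]+s[:2]@s[:2]))
E
```

```text
white (553.96533203125, -80.8701171875) 140.3956298828125 [ 0.55367803 -0.08062156] 0.1397611164885331
pad (554.0333862304688, -81.15719604492188) 105.9437026977539 [ 0.55401348 -0.08099628] 0.10538617740160441
```

View pics/crop.png

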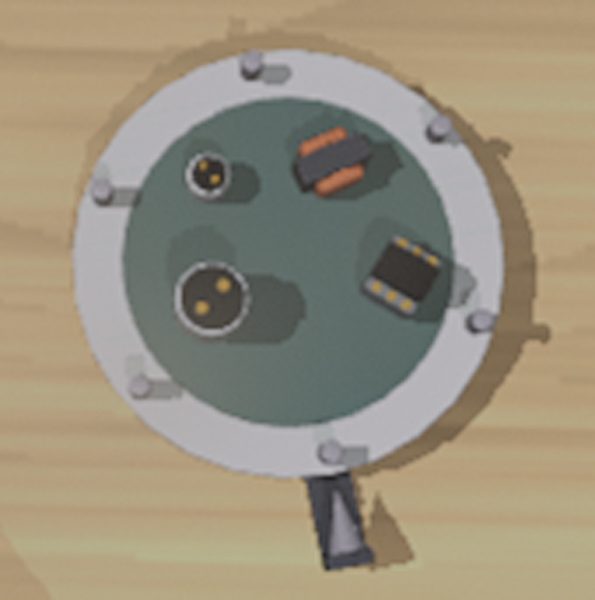

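Run:
```python
from h import *
C=np.array([.554,-.081])
f=lambda a:np.c_[260+np.array(a)[:,0]/3.5,170+np.array(a)[:,1]/3.5]
def show(n,a,z):
    w=ray("top",f(a),z)
    for q in w: v=q-C; print(n,np.round(q,4),"r",round(np.hypot(*v),4),"ang",round(np.degrees(np.arctan2(v[1],v[0])),1))
show("peg",[(250,62),(438,126),(482,318),(330,450),(140,382),(102,188)],.077)
show("big",[(212,298)],.107)
show("ptr tip",[(338,487)],.044); show("ptr base",[(345,555)],.044); show("arm end",[(347,562)],.046)
show("small",[(208,174)],.081);show("trafo",[(332,160)],.085);show("contactor",[(403,274)],.09)
# pointer arm pixels: dark/blue grey mask
p=np.load("top0.npz")["p"];hsv=cv2.cvtColor(p,cv2.COLOR_RGB2HSV).astype(int)
m=((hsv[...,0]>85)&(hsv[...,0]<150)); m[:302]=0;m[340:]=0;m[:,:335]=0;m[:,375:]=0
v,u=np.nonzero(m);print(len(u),u.min(),u.max(),v.min(),v.max())
print((m[300:336,340:372]*1).tolist() and "\n".join("".join(".#"[int(b)] for b in r) for r in m[300:336,340:372]))
n,l=cv2.connectedComponents(m.astype(np.uint8));
```

```text
peg [ 0.6757 -0.0525] r 0.125 ang 13.2
peg [ 0.6376 -0.1731] r 0.1244 ang -47.8
peg [ 0.5154 -0.2021] r 0.1271 ang -107.7
peg [ 0.43   -0.1077] r 0.1269 ang -167.8
peg [0.4693 0.0119] r 0.1258 ang 132.4
peg [0.5915 0.0394] r 0.1261 ang 72.7
big [ 0.5198 -0.031 ] r 0.0606 ang 124.4
ptr tip [ 0.408  -0.1161] r 0.1501 ang -166.5
ptr base [ 0.3651 -0.1212] r 0.1931 ang -168.0
arm end [ 0.3608 -0.1224] r 0.1976 ang -167.9
small [ 0.6017 -0.0273] r 0.0718 ang 48.4
trafo [ 0.6121 -0.1052] r 0.063 ang -22.6
contactor [ 0.5402 -0.1504] r 0.0707 ang -101.2
408 335 365 302 331
................................
................................
######################..........
####################............
###################.............
###################.............
........####...#####............
........############............
........############............
........############............
.........############...........
.........############...........
.........############...........
.........############...........
.........############...........
..........############..........
..........############..........
..........############..........
..........############..........
..........############..........
...........############.........
...........############.........
...........############.........
...........############.........
...........#############........
............############........
............############........
............##############......
............##############......
.............#############......
.............############.......
.............#######............
................................
................................
................................
................................
```

>>> jog_arm:
  steps: [0,-0.03,-0.022,0,0.09,0,-0.06,-0.044,0,0.18,0,-0.09,-0.066,0,0.27,0,-0.12,-0.088,0,0.36,0,-0.15,-0.11,0,0.45,0,-0.18,-0.132,0,0.54,0,-0.21,-0.154,0,0.63,0,-0.24,-0.176,0,0.72,0,-0.27,-0.198,0,0.81,0,-0.3,-0.22,0,0.9]
  grip_force: 30

```text
clock: 1.1
position: [0.3961, 0.3109, 0.2256]
ee_rot: [0.552, 0.834, -0.0, -0.0]
ft_force: [1.1, 0.4, 0.2]
grip_width: 0.001
```

```bash
cat >> h.py <<'E'
from scipy.spatial.transform import Rotation as Ro
C=np.array([.554,-.081])
def plan(wp):
    """wp: list of (x,y,z,toolx_deg) -> rows in tool frame"""
    o=manip.get_obs(); R=Ro.from_quat(o["ee_rot"]).as_matrix(); a=np.degrees(np.arctan2(R[1,0],R[0,0]))
    print("t",round(o["clock"],2),"pos",np.round(o["position"],4),"toolx",round(a,1),"F",np.round(o["ft_force"],1),"j",np.round(o["joint_pos"],2),"g",round(o["grip_width"],3),"tilt",np.round(R[:2,2],3))
    for w in wp:
        s=R.T@(np.array(w[:3])-o["position"]); t=-(((w[3]-a+180)%360)-180)
        print(np.round(s,3).tolist(),round(np.radians(t),2))
def pol(phi,r=.127): return C+r*np.array([np.cos(np.radians(phi)),np.sin(np.radians(phi))])
E
python3 -c "
from h import *
x,y=pol(50);plan([(x,y,.2,60),(x,y,.2,55)])"
```

```text
t 1.1 pos [0.3961 0.3109 0.2256] toolx 113.1 F [1.1 0.4 0.2] j [-0.99  0.06  0.24  1.79 -0.01  1.3  -0.34] g 0.001 tilt [-0. -0.]
[-0.365, 0.105, 0.026] 0.93
[-0.365, 0.105, 0.026] 1.01
```

>>> jog_arm:
  steps: [0,-0.037,0.011,0,0.1,0,-0.074,0.021,0,0.2,0,-0.11,0.032,0,0.3,0,-0.147,0.042,0,0.4,0,-0.184,0.053,0,0.5,0,-0.22,0.063,0,0.6,0,-0.257,0.074,0,0.7,0,-0.294,0.084,0,0.8,0,-0.33,0.095,0,0.9,0,-0.365,0.105,0,1.0]

```text
clock: 2.1
position: [0.6368, 0.0173, 0.2254]
ee_rot: [0.884, 0.468, -0.0, -0.0]
ft_force: [0.4, 0.9, 0.5]
grip_width: -0.001
```

```bash
python3 -c "
from h import *
x,y=pol(50);plan([(x,y,.1,55),(x,y,.077,55)])
p,d=manip.camera('scene');cv2.imwrite('pics/s1.png',p[:,:,::-1])"
```

```text
t 2.1 pos [0.6368 0.0173 0.2254] toolx 55.7 F [0.4 0.9 0.5] j [-0.55  0.4   0.6   1.46 -0.23  1.36 -0.53] g -0.001 tilt [-0. -0.]
[-0.002, -0.0, 0.125] 0.01
[-0.002, -0.0, 0.148] 0.01
```

View pics/s1.png

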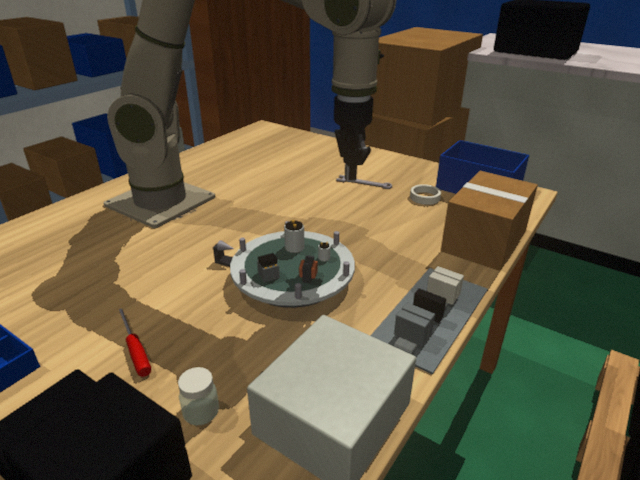

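```bash
python3 -c "
from h import *
print(proj('scene',[[.6368,.0173,.2084],[.4,.311,.21],[.4,.311,.0]]),proj('scene',[.554,-.081,.045]),proj('top',[.6368,.0173,.2084]))
p,d=manip.camera('top');cv2.imwrite('pics/t1.png',p[:,:,::-1])"
```

```text
[[349.38543322 189.83984942]
 [332.24217528 129.58597816]
 [330.97489787 197.14596805]] [[292.35955351 261.92597273]] [[299.39915677 190.57835452]]
```

View pics/t1.png

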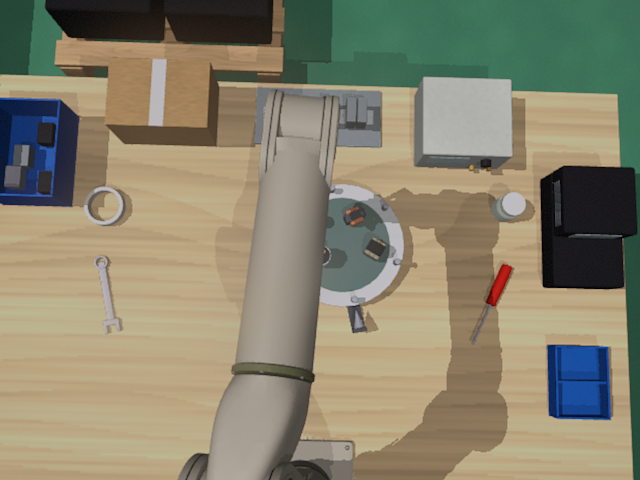

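```bash
python3 -c "
from h import *
plan([])
p,d=manip.camera('scene');print(proj('scene',manip.get_obs()['position']))
cv2.imwrite('pics/s2.png',cv2.resize(p[60:240,260:440,::-1],None,fx=3.3,fy=3.3))
p,d=manip.camera('wrist');cv2.imwrite('pics/w2.png',p[:,:,::-1])"
```

```text
t 2.2 pos [0.6374 0.013  0.225 ] toolx 55.4 F [-1.6 -0.   0.3] j [-0.54  0.4   0.6   1.45 -0.22  1.36 -0.53] g 0.002 tilt [-0.    -0.003]
[[349.16074466 183.02178053]]
```

View pics/s2.png

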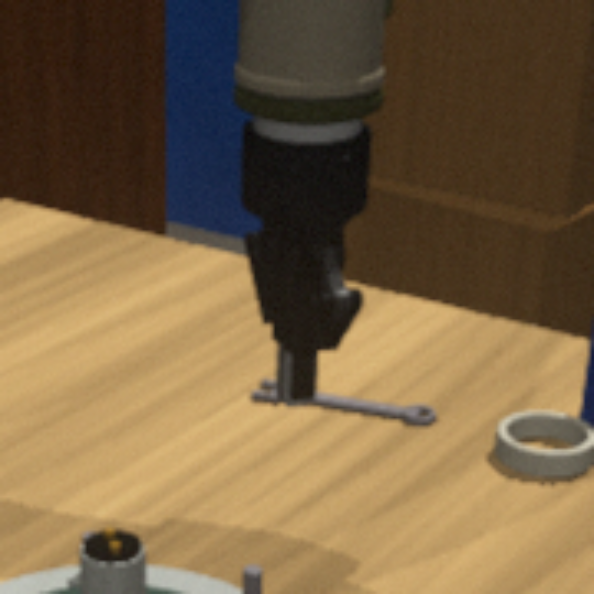

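View pics/w2.png

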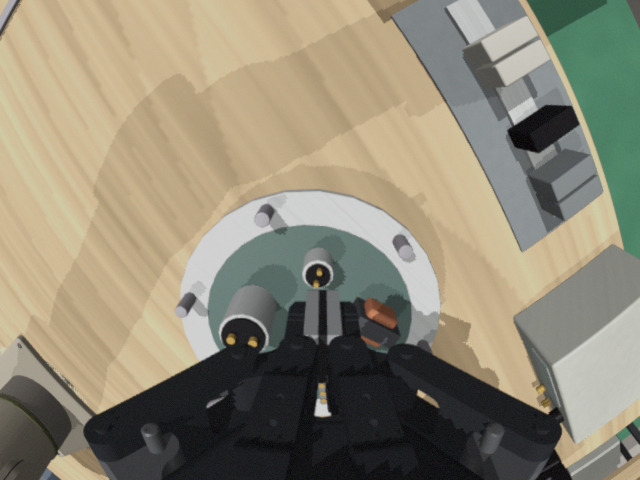

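>>> jog_arm:
  steps: [0,0,0,0.014,0,0,0,0,0.028,0,0,0,0,0.042,0,0,0,0,0.056,0,0,0,0,0.07,0,0,0,0,0.084,0,0,0,0,0.098,0,0,0,0,0.11,0,0,0,0,0.122,0,0,0,0,0.13,0]

```text
clock: 3.3
position: [0.6359, 0.0185, 0.0946]
ee_rot: [0.883, 0.469, -0.0, -0.0]
ft_force: [0.2, 0.1, -0.7]
grip_width: 0.004
```

```bash
python3 -c "
from h import *
p,d=manip.camera('scene');plan([])
q=manip.get_obs()['position'];print(proj('scene',[q,q-[0,0,.017],q*[1,1,0]+[0,0,.045]]))
cv2.imwrite('pics/s3.png',cv2.resize(p[170:320,220:400,::-1],None,fx=4,fy=4,interpolation=2))"
```

```text
t 3.35 pos [0.6353 0.0185 0.0935] toolx 56.0 F [-1.1  0.1 -1.2] j [-0.52  0.5   0.56  1.61 -0.29  1.12 -0.49] g -0.002 tilt [-0.002 -0.   ]
[[347.24896302 235.42129541]
 [346.99300178 241.79903427]
 [346.52917598 253.35609581]]
```

View pics/s3.png

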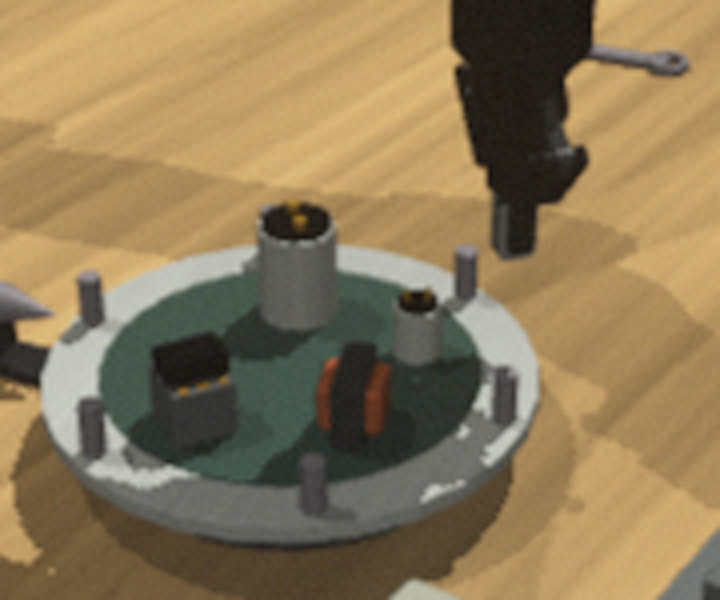

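```bash
python3 -c "
from h import *
def P(n,p,d):
    c=manip.calibration(n);K=c['mtx'];T=np.array(c['world_to_cam'])
    q=np.array([(p[0]-K[0,2])/K[0,0]*d,(p[1]-K[1,2])/K[1,1]*d,d]);return T[:3,:3].T@(q-T[:3,3])
p,d=manip.camera('scene');plan([])
for u in (345,348,351):
  for v in range(216,240,2): print(u,v,p[v,u],np.round(P('scene',(u,v),d[v,u]),3))
for u,v in ((336,236),(294,225),(346,262),(346,265),(297,287)): print(u,v,p[v,u],np.round(P('scene',(u,v),d[v,u]),3))
"
```

```text
t 3.4 pos [0.6355 0.0185 0.0945] toolx 56.0 F [-0.3 -0.1 -0.7] j [-0.52  0.5   0.56  1.61 -0.29  1.12 -0.49] g -0.003 tilt [-0.002 -0.   ]
345 216 [37 31 27] [0.638 0.001 0.153]
345 218 [36 30 21] [0.637 0.003 0.146]
345 220 [40 34 29] [0.637 0.003 0.141]
345 222 [73 67 65] [0.635 0.007 0.134]
345 224 [74 70 67] [0.635 0.007 0.129]
345 226 [74 72 68] [0.635 0.007 0.124]
345 228 [75 73 69] [0.634 0.01  0.116]
345 230 [75 73 66] [0.636 0.007 0.113]
345 232 [75 70 68] [0.636 0.008 0.108]
345 234 [92 85 73] [0.636 0.007 0.103]
345 236 [172 142  90] [0.556 0.141 0.003]
345 238 [163 134  83] [0.559 0.136 0.   ]
348 216 [34 27 20] [ 0.648 -0.003  0.157]
348 218 [36 29 23] [ 0.651 -0.008  0.156]
348 220 [34 26 24] [ 0.651 -0.008  0.151]
348 222 [32 28 21] [ 0.652 -0.008  0.146]
348 224 [36 30 23] [0.644 0.004 0.133]
348 226 [36 30 25] [0.643 0.007 0.126]
348 228 [37 33 26] [0.642 0.009 0.12 ]
348 230 [37 32 26] [0.643 0.007 0.116]
348 232 [35 30 20] [0.643 0.008 0.11 ]
348 234 [65 63 58] [0.639 0.016 0.1  ]
348 236 [168 133  90] [0.562 0.147 0.002]
348 238 [156 126  78] [0.565 0.141 0.   ]
351 216 [31 27 19] [ 0.662 -0.014  0.167]
351 218 [35 31 21] [ 0.663 -0.016  0.163]
351 220 [34 30 23] [ 0.66  -0.01   0.155]
351 222 [34 29 20] [0.648 0.01  0.137]
351 224 [36 29 24] [0.646 0.015 0.128]
351 226 [34 29 23] [0.646 0.015 0.123]
351 228 [32 27 18] [0.646 0.016 0.118]
351 230 [36 29 25] [0.647 0.015 0.113]
351 232 [36 33 24] [0.647 0.014 0.109]
351 234 [110  95  74] [ 0.561  0.163 -0.   ]
351 236 [160 128  81] [0.567 0.154 0.   ]
351 238 [156 126  81] [0.574 0.142 0.002]
336 236 [74 69 67] [0.595 0.035 0.07 ]
294 225 [131  99  35] [ 0.527 -0.037  0.111]
346 262 [83 76 77] [ 0.677 -0.052  0.077]
346 265 [78 75 72] [ 1.118 -0.797  0.669]
297 287 [79 75 75] [ 0.64  -0.178  0.073]
```

>>> jog_arm:
  steps: [0,0,0,0.004,0,0,0,0,0.008,0,0,0,0,0.012,0,0,0,0,0.016,0,0,0,0,0.02,0,0,0,0,0.023,0,0,0,0,0.025,0,0,0,0,0.027,0,0,0,0,0.028,0,0,0,0,0.028,0]

```text
clock: 4.4
position: [0.6361, 0.0185, 0.0677]
ee_rot: [0.883, 0.469, -0.0, -0.0]
ft_force: [0.0, -0.5, 0.1]
grip_width: -0.005
```

```bash
python3 -c "
from h import *
def P(n,p,d):
    c=manip.calibration(n);K=c['mtx'];T=np.array(c['world_to_cam'])
    q=np.array([(p[0]-K[0,2])/K[0,0]*d,(p[1]-K[1,2])/K[1,1]*d,d]);return T[:3,:3].T@(q-T[:3,3])
p,d=manip.camera('scene');plan([])
for u in (345,349):
  for v in range(236,256,1): print(u,v,p[v,u],np.round(P('scene',(u,v),d[v,u]),3))
cv2.imwrite('pics/s4.png',cv2.resize(p[170:320,220:400,::-1],None,fx=4,fy=4,interpolation=2))
"
```

```text
t 4.45 pos [0.6362 0.0185 0.0678] toolx 56.0 F [ 1.2 -0.1  0.6] j [-0.51  0.53  0.55  1.63 -0.3   1.07 -0.47] g -0.004 tilt [0. 0.]
345 236 [76 75 69] [0.638 0.005 0.1  ]
345 237 [77 75 71] [0.637 0.006 0.096]
345 238 [74 72 69] [0.636 0.008 0.092]
345 239 [74 72 65] [0.636 0.008 0.089]
345 240 [72 72 65] [0.636 0.008 0.087]
345 241 [76 74 68] [0.637 0.007 0.085]
345 242 [72 70 64] [0.636 0.009 0.081]
345 243 [77 75 70] [0.636 0.009 0.078]
345 244 [85 77 71] [0.636 0.009 0.075]
345 245 [125 109  85] [0.58  0.103 0.003]
345 246 [166 156 138] [0.614 0.045 0.044]
345 247 [183 184 173] [0.618 0.04  0.045]
345 248 [188 191 182] [0.619 0.037 0.044]
345 249 [191 194 184] [0.623 0.031 0.046]
345 250 [189 191 182] [0.626 0.027 0.046]
345 251 [188 192 185] [0.628 0.024 0.045]
345 252 [189 193 180] [0.629 0.021 0.045]
345 253 [187 193 181] [0.633 0.015 0.047]
345 254 [193 197 187] [0.636 0.011 0.047]
345 255 [174 176 167] [0.636 0.011 0.045]
349 236 [39 34 29] [0.647 0.007 0.102]
349 237 [33 27 19] [0.644 0.012 0.096]
349 238 [35 27 22] [0.645 0.01  0.094]
349 239 [35 31 27] [0.645 0.01  0.092]
349 240 [36 32 24] [0.644 0.013 0.087]
349 241 [32 28 23] [0.645 0.012 0.085]
349 242 [33 29 20] [0.644 0.013 0.082]
349 243 [43 40 31] [0.642 0.016 0.077]
349 244 [94 81 65] [0.584 0.116 0.001]
349 245 [147 122  83] [0.586 0.113 0.001]
349 246 [168 135  87] [0.588 0.109 0.   ]
349 247 [173 139  92] [ 0.589  0.108 -0.002]
349 248 [174 139  90] [0.594 0.1   0.001]
349 249 [175 146  98] [0.595 0.097 0.   ]
349 250 [180 161 131] [0.599 0.092 0.001]
349 251 [185 180 162] [0.635 0.03  0.045]
349 252 [187 189 177] [0.637 0.026 0.046]
349 253 [189 193 183] [0.642 0.019 0.048]
349 254 [181 182 173] [0.643 0.017 0.047]
349 255 [184 187 178] [0.644 0.014 0.046]
```

View pics/s4.png

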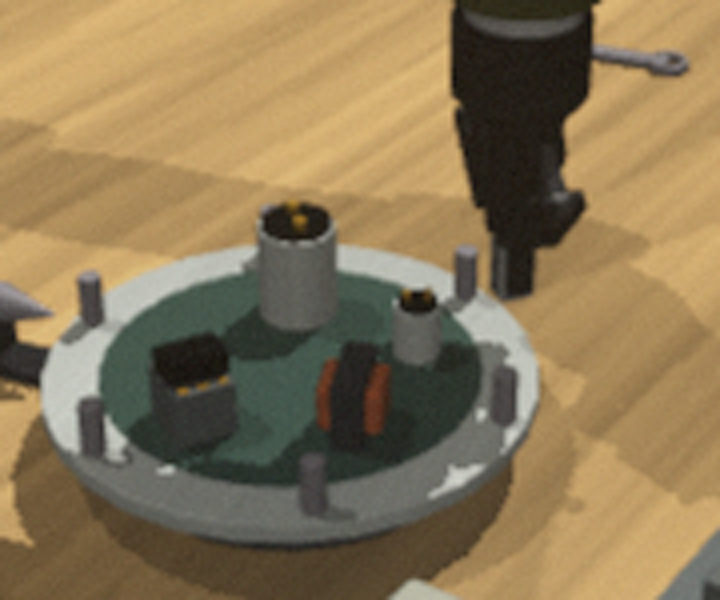

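>>> jog_arm:
  steps: [0,0,0,0.002,0,0,0,0,0.004,0,0,0,0,0.006,0,0,0,0,0.007,0,0,0,0,0.008,0,0,0,0,0.009,0,0,0,0,0.01,0,0,0,0,0.01,0,0,0,0,0.01,0,0,0,0,0.01,0]

```text
clock: 5.45
position: [0.6362, 0.0185, 0.0579]
ee_rot: [0.883, 0.469, 0.0, -0.0]
ft_force: [-0.2, -1.1, -0.1]
grip_width: -0.002
```

```bash
python3 -c "
from h import *
plan([])
wp=[(*pol(f,.128),manip.get_obs()['position'][2],f+5) for f in (50,53,56,59,62,65,68,71,74,77)]
plan(wp)
p,d=manip.camera('scene')
cv2.imwrite('pics/s5.png',cv2.resize(p[170:320,220:400,::-1],None,fx=4,fy=4,interpolation=2))
"
```

```text
t 5.45 pos [0.6362 0.0185 0.0579] toolx 56.0 F [-0.2 -1.1 -0.1] j [-0.51  0.54  0.54  1.63 -0.31  1.05 -0.47] g -0.002 tilt [0. 0.]
t 5.45 pos [0.6362 0.0185 0.0579] toolx 56.0 F [-0.2 -1.1 -0.1] j [-0.51  0.54  0.54  1.63 -0.31  1.05 -0.47] g -0.002 tilt [0. 0.]
[-0.001, 0.001, -0.0] 0.02
[-0.001, -0.006, -0.0] -0.04
[-0.0, -0.012, -0.0] -0.09
[-0.001, -0.019, -0.0] -0.14
[-0.001, -0.026, -0.0] -0.19
[-0.002, -0.032, -0.0] -0.24
[-0.003, -0.039, -0.0] -0.3
[-0.005, -0.046, -0.0] -0.35
[-0.007, -0.052, -0.0] -0.4
[-0.009, -0.058, -0.0] -0.45
```

View pics/s5.png

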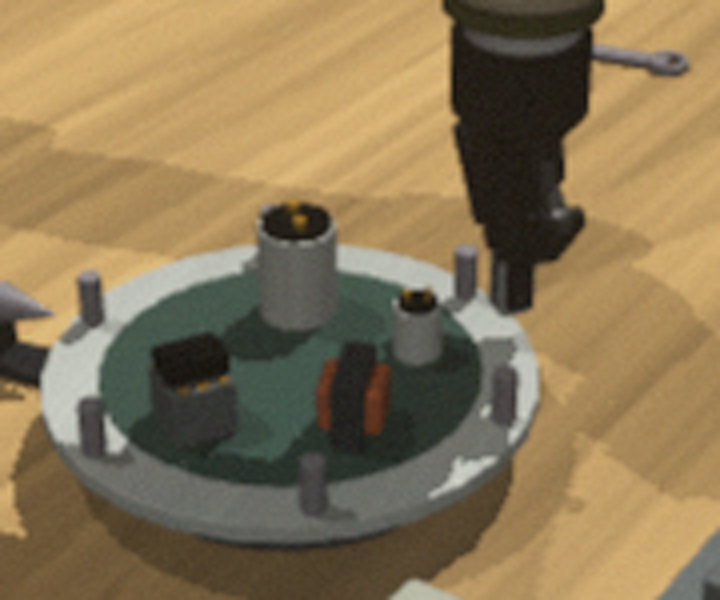

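>>> jog_arm:
  steps: [0,-0.001,-0.006,0,-0.04,0,0,-0.012,0,-0.09,0,-0.001,-0.016,0,-0.12,0,-0.001,-0.019,0,-0.14,0,-0.001,-0.023,0,-0.17,0,-0.001,-0.026,0,-0.19,0,-0.002,-0.03,0,-0.22,0,-0.002,-0.033,0,-0.25,0,-0.003,-0.037,0,-0.28,0,-0.003,-0.04,0,-0.31]

```text
clock: 6.5
position: [0.601, 0.0384, 0.0578]
ee_rot: [0.799, 0.601, 0.0, -0.0]
ft_force: [0.5, -1.0, 0.3]
grip_width: -0.001
```

```bash
python3 -c "
from h import *
o=manip.get_obs();v=o['position'][:2]-C;print(np.hypot(*v),np.degrees(np.arctan2(v[1],v[0])))
plan([(*pol(f,.128),.058,f+4) for f in (70.5,73,75.5,78,80.5,83,85.5,88,90.5,93)])
p,d=manip.camera('scene')
cv2.imwrite('pics/s6.png',cv2.resize(p[170:320,220:400,::-1],None,fx=4,fy=4,interpolation=2))
"
```

```text
0.12835740842873747 68.51629148941849
t 6.5 pos [0.601  0.0384 0.0578] toolx 73.9 F [ 0.5 -1.   0.3] j [-0.52  0.46  0.48  1.73 -0.24  1.01 -0.24] g -0.001 tilt [0. 0.]
[-0.0, -0.004, -0.0] -0.01
[0.0, -0.01, -0.0] -0.05
[0.0, -0.016, -0.0] -0.1
[-0.0, -0.021, -0.0] -0.14
[-0.001, -0.027, -0.0] -0.19
[-0.001, -0.032, -0.0] -0.23
[-0.002, -0.038, -0.0] -0.27
[-0.004, -0.043, -0.0] -0.32
[-0.005, -0.049, -0.0] -0.36
[-0.007, -0.054, -0.0] -0.4
```

View pics/s6.png

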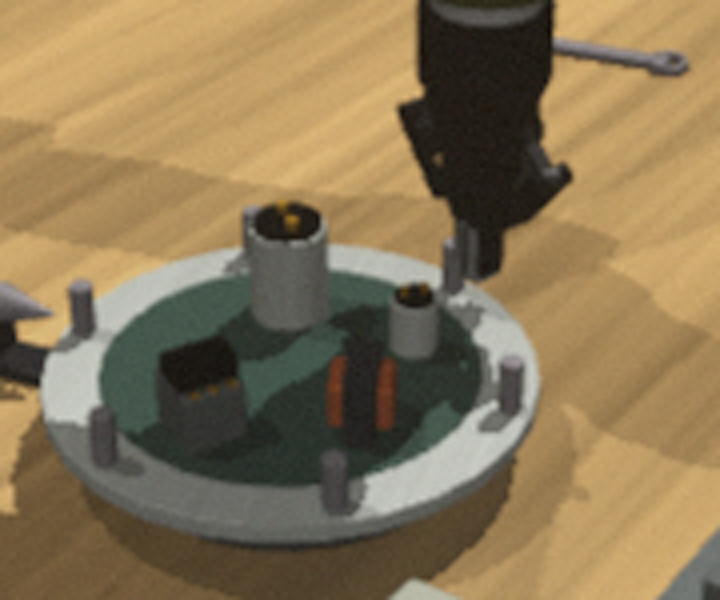

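>>> jog_arm:
  steps: [0,0,-0.004,0,-0.01,0,0,-0.009,0,-0.05,0,0,-0.015,0,-0.1,0,0,-0.021,0,-0.14,0,-0.001,-0.027,0,-0.19,0,-0.001,-0.032,0,-0.23,0,-0.002,-0.038,0,-0.27,0,-0.004,-0.043,0,-0.32,0,-0.005,-0.049,0,-0.36,0,-0.007,-0.054,0,-0.4]

```text
clock: 7.55
position: [0.5472, 0.0471, 0.0579]
ee_rot: [0.664, 0.748, 0.0, 0.0]
ft_force: [0.9, -0.1, -1.1]
grip_width: -0.001
```

```bash
python3 -c "
from h import *
o=manip.get_obs();v=o['position'][:2]-C;print(np.hypot(*v),np.degrees(np.arctan2(v[1],v[0])))
plan([(*pol(f,.128),.058,f+4) for f in (94.5,97,99.5,102,104.5,107,109.5,112,114.5,117)])
p,d=manip.camera('scene')
cv2.imwrite('pics/s7.png',cv2.resize(p[170:320,220:400,::-1],None,fx=4,fy=4,interpolation=2))
"
```

```text
0.1282503407117315 93.01916928021883
t 7.55 pos [0.5472 0.0471 0.0579] toolx 96.8 F [ 0.9 -0.1 -1.1] j [-0.52  0.34  0.41  1.87 -0.16  0.97  0.08] g -0.001 tilt [0. 0.]
[-0.0, -0.003, -0.0] -0.03
[0.0, -0.009, -0.0] -0.07
[-0.0, -0.014, -0.0] -0.12
[-0.001, -0.02, -0.0] -0.16
[-0.001, -0.026, -0.0] -0.2
[-0.002, -0.031, -0.0] -0.25
[-0.003, -0.037, -0.0] -0.29
[-0.004, -0.042, -0.0] -0.34
[-0.006, -0.047, -0.0] -0.38
[-0.008, -0.053, -0.0] -0.42
```

View pics/s7.png

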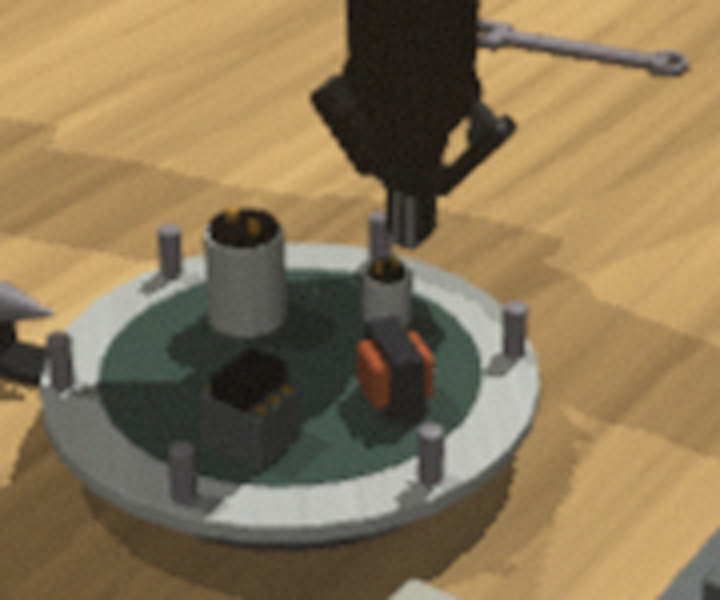

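>>> jog_arm:
  steps: [0,0,-0.003,0,-0.03,0,0,-0.009,0,-0.07,0,0,-0.014,0,-0.12,0,-0.001,-0.02,0,-0.16,0,-0.001,-0.026,0,-0.2,0,-0.002,-0.031,0,-0.25,0,-0.003,-0.037,0,-0.29,0,-0.004,-0.042,0,-0.34,0,-0.006,-0.047,0,-0.38,0,-0.008,-0.053,0,-0.42]

```text
clock: 8.6
position: [0.4958, 0.0329, 0.0579]
ee_rot: [0.494, 0.87, 0.0, 0.0]
ft_force: [-0.0, 1.5, 0.1]
grip_width: 0.0
```

```bash
python3 -c "
from h import *
o=manip.get_obs();v=o['position'][:2]-C;print(np.hypot(*v),np.degrees(np.arctan2(v[1],v[0])))
p,d=manip.camera('scene')
plan([(*pol(f,.128),.058,f+4) for f in (118,120,122,124,126,127.5,129,130)])
cv2.imwrite('pics/s8.png',cv2.resize(p[170:320,220:400,::-1],None,fx=4,fy=4,interpolation=2))
p,d=manip.camera('top');cv2.imwrite('pics/t8.png',cv2.resize(p[170:340,260:430,::-1],None,fx=3.5,fy=3.5,interpolation=2))
"
```

```text
0.12788042841176278 117.05575521818524
t 8.65 pos [0.4949 0.0322 0.0577] toolx 120.9 F [ 0.2 -0.7 -0.6] j [-0.48  0.22  0.36  2.   -0.1   0.94  0.47] g 0.0 tilt [-0.001 -0.   ]
[0.0, -0.001, -0.0] -0.02
[0.0, -0.005, -0.0] -0.05
[0.0, -0.01, -0.0] -0.09
[0.0, -0.014, -0.0] -0.12
[-0.0, -0.019, -0.0] -0.16
[-0.0, -0.022, -0.0] -0.18
[-0.001, -0.025, -0.0] -0.21
[-0.001, -0.028, -0.0] -0.23
```

View pics/s8.png

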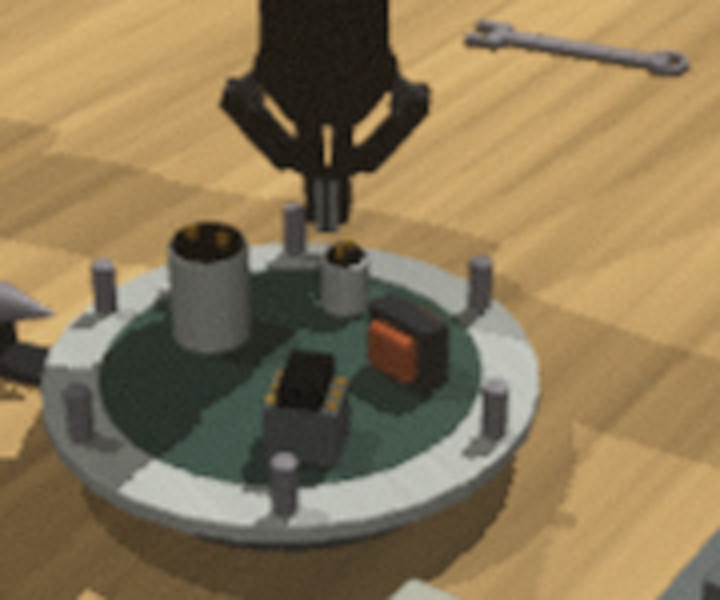

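View pics/t8.png

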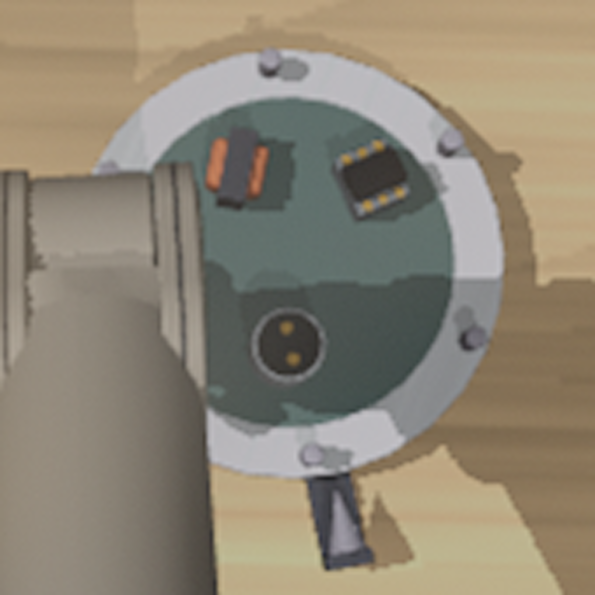

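```bash
python3 -c "
from h import *
f=lambda a:np.array([[260+a[0]/3.5,170+a[1]/3.5]])
for a,z in(((290,344),.107),((270,62),.077),((450,140),.077),((473,338),.077),((312,452),.077)):
    v=ray('top',f(a),z)[0]-C; print(np.round(v,4),np.hypot(*v),np.degrees(np.arctan2(v[1],v[0]))%360)
"
```

```text
[-0.0612  0.0015] 0.061238285621863085 178.58470804921396
[0.122  0.0158] 0.12304455583202667 7.3617827879127935
[ 0.0747 -0.0999] 0.12473373647870238 306.81430863467784
[-0.0514 -0.1155] 0.12646380174792257 246.01341928823433
[-0.1256 -0.0155] 0.12650642957271813 187.03971121008354
```

>>> jog_arm:
  steps: [0,0,-0.003,0,-0.03,0,0,-0.007,0,-0.06,0,0,-0.011,0,-0.1,0,0,-0.015,0,-0.13,0,0,-0.019,0,-0.16,0,0,-0.022,0,-0.18,0,-0.001,-0.025,0,-0.21,0,-0.001,-0.027,0,-0.23,0,-0.001,-0.029,0,-0.24,0,-0.001,-0.029,0,-0.24]

```text
clock: 9.7
position: [0.4712, 0.017, 0.0578]
ee_rot: [0.387, 0.922, -0.0, -0.0]
ft_force: [0.1, 0.4, 0.5]
grip_width: 0.0
```

```bash
python3 -c "
from h import *
o=manip.get_obs();v=o['position'][:2]-C;print(np.hypot(*v),np.degrees(np.arctan2(v[1],v[0])))
p,d=manip.camera('top');cv2.imwrite('pics/t9.png',cv2.resize(p[170:340,260:430,::-1],None,fx=3.5,fy=3.5,interpolation=2))
plan([])
"
```

```text
0.12828131119382136 130.21793166893818
t 9.75 pos [0.4712 0.017  0.0577] toolx 134.4 F [-0.3 -0.6 -0.1] j [-0.45  0.17  0.34  2.06 -0.07  0.92  0.71] g -0.0 tilt [-0.  0.]
```

View pics/t9.png

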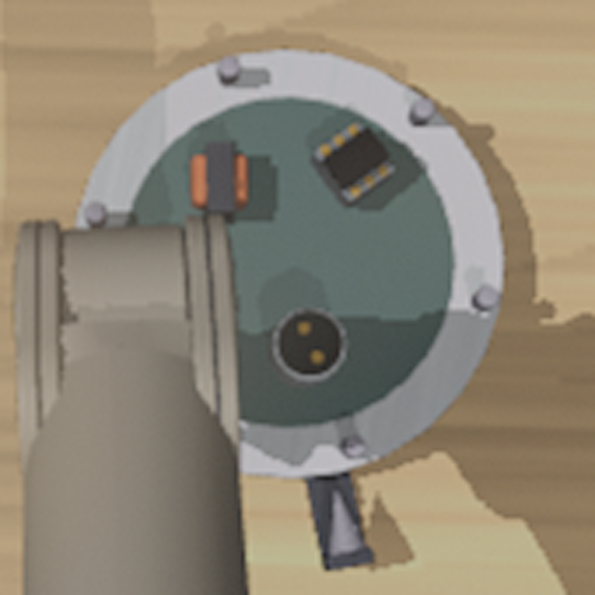

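```bash
python3 -c "
from h import *
f=lambda a:np.array([[260+a[0]/3.5,170+a[1]/3.5]])
for a,z in(((310,344),.107),((229,66),.077),((423,106),.077),((487,294),.077),((354,445),.077)):
    v=ray('top',f(a),z)[0]-C; print(np.round(v,4),np.hypot(*v),np.degrees(np.arctan2(v[1],v[0]))%360)
    if z>.1:
      t=np.radians(192.1);print('along',v@[np.cos(t),np.sin(t)],'across',v@[-np.sin(t),np.cos(t)])
plan([(*pol(124,.128),.058,132),(*pol(122,.128),.2,132)])
"
```

```text
[-0.0609 -0.0108] 0.06182784773198414 190.01687746658024
along 0.06178698845648524 across -0.002247401309863376
[0.1186 0.0419] 0.1258212553067558 19.443811650103846
[ 0.0963 -0.0824] 0.12673001088112704 319.44106234120653
[-0.0233 -0.1242] 0.126333940169342 259.3706019147121
[-0.1205 -0.0417] 0.1275036383503248 199.06946172253515
t 9.75 pos [0.4712 0.017  0.0577] toolx 134.4 F [-0.3 -0.6 -0.1] j [-0.45  0.17  0.34  2.06 -0.07  0.92  0.71] g -0.0 tilt [-0.  0.]
[-0.002, 0.014, -0.0] 0.04
[-0.003, 0.018, -0.142] 0.04
```

>>> jog_arm:
  steps: [0,0,0.004,0,0,0,0,0.008,0,0,0,0,0.012,0,0,0,0,0.012,-0.02,0,0,0,0.012,-0.04,0,0,0,0.012,-0.065,0,0,0,0.012,-0.09,0,0,0,0.012,-0.115,0,0,0,0.012,-0.14,0,0,0,0.012,-0.15,0]

```text
clock: 10.75
position: [0.481, 0.0259, 0.21]
ee_rot: [0.387, 0.922, 0.001, 0.001]
ft_force: [0.3, 0.5, -0.6]
grip_width: -0.002
```

```bash
python3 -c "
from h import *
plan([(.43,.33,.21,134.4)])"
```

```text
t 10.75 pos [0.481  0.0259 0.21  ] toolx 134.5 F [ 0.3  0.5 -0.6] j [-0.48  0.01  0.34  1.87 -0.    1.26  0.63] g -0.002 tilt [0.003 0.001]
[0.253, 0.177, 0.0] 0.0
```

>>> jog_arm:
  steps: [0,0.025,0.018,0,0,0,0.055,0.038,0,0,0,0.085,0.06,0,0,0,0.115,0.08,0,0,0,0.145,0.1,0,0,0,0.175,0.122,0,0,0,0.205,0.143,0,0,0,0.23,0.16,0,0,0,0.25,0.175,0,0,0,0.25,0.175,0,0]

```text
clock: 11.75
position: [0.4278, 0.3303, 0.2066]
ee_rot: [0.385, 0.923, -0.0, -0.001]
ft_force: [-1.4, 0.2, -0.3]
grip_width: 0.0
```

```bash
python3 -c "
from h import *
p,d=manip.camera('top');cv2.imwrite('pics/t10.png',cv2.resize(p[170:340,260:430,::-1],None,fx=3.5,fy=3.5,interpolation=2))
p,d=manip.camera('scene');cv2.imwrite('pics/s10.png',p[:,:,::-1]);plan([])"
```

```text
t 11.85 pos [0.4295 0.3265 0.2069] toolx 134.5 F [-0.7  0.2 -0.3] j [-0.79  0.16  0.07  1.72 -0.01  1.27  0.05] g 0.001 tilt [-0.001 -0.001]
```

View pics/t10.png

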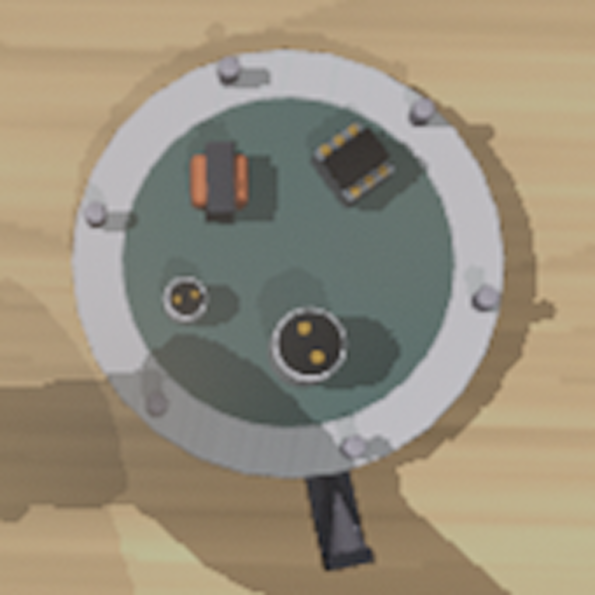

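View pics/s10.png

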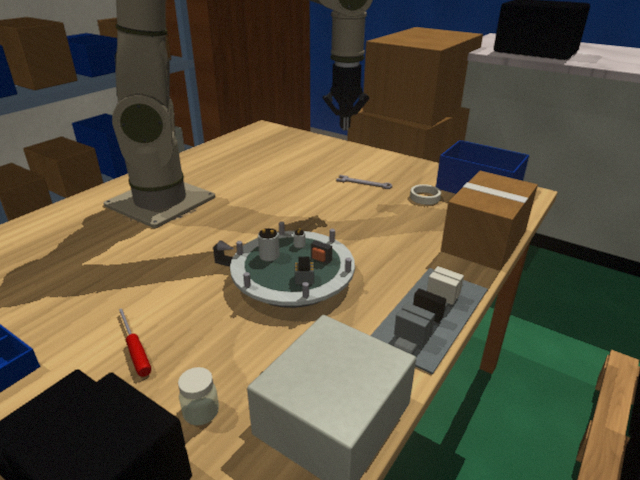

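```bash
python3 -c "
from h import *
print(np.abs(manip.get_obs()['joint_velocities']).max());print(manip.hand_in())"
```

```text
0.022705662172301813
the job is handed in; nothing more can be done
None
```

I turned the table about 66° counter-clockwise by pushing one rim peg with the closed fingertips. I then backed off, lifted clear and handed the job in at about 11.9 s of the 61 s allowed.

**Last checks:**
- **Big can:** the last top view shows it about 2 mm off the pointer's line, on the pointer's side, 62 mm from the axis. My two estimates of the pointer's direction differ by 1–1.5°, so the error could be up to about 4 mm, against the 12 mm allowed.
- **Turntable:** the can and pegs were in the same place after the hand left as before, so the table did not coast.
- **Other things:** all four parts stand upright on the disc. By eye, the screwdriver, jar, wrench and tape roll have not moved; I did not measure them. The measured forces stayed within about 1.5 N, near the sensor's noise.
- **Hand:** it is clear of everything, about 0.2 m above the bench on the left.

**Disagreement:** the camera depth put the closed fingertips about 6 mm behind the reported TCP, not 17 mm ahead as stated. I followed the camera and came down in small steps; no contact force on the disc showed.

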